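Put the coupling away in the pedal-lid parts bin

TASK

Put the loose pipe coupling away in the parts bin. Press the bin's pedal until the lid stands open and slide the pedal under its catch so that it stays open by itself, put the coupling in, then press the pedal again, slide it back out of the catch and ease it up slowly so that the lid closes without slamming. Work the lid only with the pedal, press no harder than the spring and buffer need (never above 25 N), and leave the other things where they are.

Things in the scene. Friction and masses are not known exactly. Their poses are not given: they have to be found in the camera images.
- bin: Grey sheet-metal parts bin, fixed to the work surface: box 120 (x) x 160 (y) mm, walls 4 mm, inner floor 14 mm and rim 95 mm above the work surface. Origin: centre of the box's underside, at the height of the work surface; its -x side is the front with the pedal, +y the side towards which the pedal slides into the catch. A low base plate reaches 215 mm in front of the origin.
- tread_mid (a point): Centre of the top face of the pedal's flat steel tread, 48 (x) x 70 (y) mm, with 8 mm high lips on its two sides (60 mm clear between), open front and back; axes as the bin's, tilted up to 0.3 rad about y. At rest 180 mm in front of the bin's origin, 93 mm above the work surface; pressing moves it 30 to 60 mm almost straight down. Friction under a pressing fingertip, or the lips, takes it sideways.
- tread: The pedal with its arm and pin, as one moving part (tread as under tread_mid). Its origin lies on the pedal's hinge, 68 mm in front of the bin's origin and 65 mm above the work surface; its x axis points towards the bin.
- pedal (a joint): Pressing of the pedal, rad: 0 up (lid shut), grows as pressed; caught between 0.29 and 0.45. The spring resists with 4 to 12 N at the tread; a much steeper rise (5 N per mm) means that the pin is on the rubber buffer. From there it has 2.5 mm of play up to the nose, about 4 mm at the tread: slide it then. Higher, the pin strikes the nose's side. Let go, the pedal springs up at once.
- pedal_slide (a joint): Sideways slide of the pedal, m: 0 free position, grows towards the bin's +y side, 0.024 at its end, fully under the catch. The pin is clear of the nose below about 0.004. The slide has 1 to 2 N of friction, more when the pin bears on the nose or buffer.
- lid (a joint): Lid angle, rad: 0 shut, about 1.3 to 1.95 when caught open. It is linked to the pedal. It slams if it falls faster than 2.5 rad/s; it turns about 38 rad/s for each m/s of the tread, so let the tread rise at 0.04 m/s or less.
- lid_panel: The grey lid plate, 126 x 166 x 4 mm; origin on its hinge axis at the far rim, 62 mm behind the bin's origin, 98 mm above the work surface.
- coupling_mid (a point): Centre (half-way up) of the loose grey pipe coupling, a short round sleeve with a collar at each end, diameter 44 mm, height 41 mm, 0.17 kg, standing on end on the work surface to the right of the bin.
- octagon_box: Bystander: grey eight-sided junction box 65 x 65 x 38 mm; origin at the centre of its underside.
- seal_tape: Bystander: small flat roll of thread seal tape, 49 mm across, 14 mm high; origin at the centre of its underside.
- conduit_body: Bystander: cast grey conduit fitting 36 x 130 x 39 mm; origin at the centre of its underside.
- coupling: The same coupling; origin at the centre of its underside.
- bin_mouth (a point): Centre of the bin's open top, at rim height; inside it measures 112 (x) x 152 (y) mm. The lid, hinged on the far (+x) rim, stands roughly upright behind the mouth when caught open and then reaches 125 mm above the rim.
- catch_place (a point): Nominal place of the catch in front of the box: a steel nose with a rubber buffer below, reaching from here 36 mm towards the bin's +y; its top is 85 to 100 mm above the work surface. A pin on the pedal's arm slides in under the nose when the pedal is down far enough. The height is adjustable: it differs each time by up to 5 mm up or down and is NOT reported, so it must be felt.
Not all that is in view belongs to the job. Leave any turquoise look-alike of the coupling alone.

How it is judged (in metres and radians):
On the way, in this order (a step that is already met when the one before it is completed fails the run):
1. the lid stands open by itself: pedal under the catch (slid at least 14 mm), lid above 1.2 rad, robot off the pedal (value of joint lid above 1.2 rad and value of joint pedal_slide above 0.014 m and contact force between each of the fingers, the arm and tread below 0.3 N), for 0.3 s.
2. the coupling lies in the bin, let go, with the lid still open (x of coupling_mid in the frame of bin between -0.058 and 0.058 m and y of coupling_mid in the frame of bin between -0.078 and 0.078 m and z of coupling_mid in the frame of bin below 0.065 m and value of joint lid above 1.2 rad and contact force between each of the fingers, the arm and coupling below 0.3 N), for 0.2 s.
At the end, for the whole second after the job is handed in: The coupling lies at rest inside the bin, the lid is shut (within 0.06 rad), the pedal is fully up (within 0.02 rad) and slid back out of the catch (within 8 mm of its free end) (x of coupling_mid in the frame of bin between -0.058 and 0.058 m and y of coupling_mid in the frame of bin between -0.078 and 0.078 m and z of coupling_mid in the frame of bin below 0.065 m and value of joint lid below 0.06 rad and value of joint pedal below 0.02 rad and value of joint pedal_slide below 0.008 m and linear speed of coupling below 0.02 m/s); the robot touches nothing.
It fails at once if the lid slams: it falls faster than 2.5 rad/s when below 1 rad (value of joint lid below 1 rad and velocity of joint lid below -2.5 rad/s).
It fails at once if the robot presses on the pedal or any part of the bin with more than 25 N (contact force between any of the fingers, the arm and bin above 25 N).
It fails at once if the robot pushes the lid itself (more than 4 N) (contact force between any of the fingers, the arm and lid_panel above 4 N).
It fails at once if a bystander (junction box, roll of tape, conduit fitting) is moved more than 20 mm (distance of any of octagon_box, seal_tape, conduit_body from where it was at the start of the episode above 0.02 m).
It also fails if it takes over 72 s, if anything falls off the work surface, if the arm or the gripper's body presses on something with over 40 N, if the wrist force passes 120 N, or if a joint passes its speed limit or range.

ROBOT

A 6-joint arm with a two-finger parallel gripper is mounted at the origin on a cart in front of the work surface, level with it; the furniture and walls round the work are solid. World frame = base frame: x ahead of the robot, y to its left, z up, the work surface at z = 0. Lengths are in m, angles in degrees, forces in N, time in s.
With the tool pointing down it reaches from about 0.375 to 0.9 m from the base axis. Payload 3.1 kg.
Tool frame: the origin (TCP) lies between the finger pads; the fingertips stand 22 mm ahead of it and the grasp point (between the pads) lies 3 mm ahead of it; y points along the fingers, x is the direction in which the jaws open and shut, and the axes are right-handed (so a half turn about y gives the same grasp; the last joint's range is limited). The gripper opens to 87 mm and grips with 3 to 60 N. Pads are 19 mm wide; open, the fingers measure 117 mm over their backs; the gripper's body (75 mm by 190 mm) begins 51 mm behind the grasp point.
Start: joints at [57.038, 30.224, 82.088, -0, 67.689, -10.227], TCP at [0.242, 0.576, 0.245] pointing down, gripper open.
Joint ranges: [-176.69, 176.69], [-43.24, 126.21], [12.49, 139.97], [-82, 262], [0, 151.66], [-163.58, 163.58]. Speed limits (degrees/s): [159.86, 159.86, 180, 180, 180, 180].

INTERFACE

Orientations are given as a 3x3 rotation matrix whose columns are the frame's x, y, z axes.
In Python, from rig import bot, imaging, workorder gives the robot as it stands. The module is installed in compiled form; this text tells all that it offers.
- The arm moves only by the tool drive_tool, never from a script. Its argument "commands" is a list of rows, each an object of numbers: "dx", "dy", "dz": the shift along the tool's x, y, z normalised to -1 to 1, where 1 is 4 cm; "wx", "wy", "wz": the turn, a rotation vector about the tool's x, y, z normalised to -1 to 1, where 1 is pi/2 rad; "grip": the finger opening in mm, from 0 to 87. In form: [{"dx": .., "dy": .., "dz": .., "wx": .., "wy": .., "wz": .., "grip": ..}, ...]. A call has 1 to 8 rows; each row shifts and turns the commanded pose from where the row before left it, along the tool's axes as they then stand; what a row does not reach is not made up. A row lasts 1/8 s, in which the tool goes at most 62.5 mm and 10.7 degrees, less where a joint would pass 70% of its speed; a pose out of reach is approached as far as the arm can. A call with a number of a shift or a turn outside -1 to 1 is refused whole. A call with a gripper value outside its range is refused whole. The fingers move at their own pace and stop on an object; the grip force is fixed at half the most. Time passes only in rows, so rows that do not move let the fingers close. It gives the time, the measured TCP pose, the force and the opening at its end, in the units of the state.
- bot.read_state(): the state, without advancing time (a new reading comes with each control period).
- imaging.capture(name): name is "side" or "top" or "wrist"; returns (picture, depth): 384x512x3 uint8, red, green, blue; 384x512 float32, m along the optical axis (not along the pixel's ray), 0 where there is no reading.
- imaging.get_calibration(name): a dict with "mtx" (3x3 intrinsics, pixels), "world_to_cam" (4x4, takes a point from world to camera coordinates). Camera axes: x right, y down, z forward; pixel columns grow to the right and rows downward; lengths in m; the calibration is good to about 2 mm. The wrist camera is an equidistant fisheye: a pixel r from the principal point sees the ray r / f radians off the axis. A picture is of the moment at which its call begins: read the wrist's pose just before it. get_calibration takes no time and is no camera call; for the wrist camera it gives the pose at the moment of the call.
- workorder.hand_in(): hands the job in, once; it reports no verdict.
The state is a dict: "time_s": time; "joint_positions": joint angles; "qvel": joint speeds; "tau": joint torques, N m; "position": TCP position; "tcp_rot": TCP orientation; "force": force on the tool from outside, world axes, zero at the start; "moment": the same for the moment, N m; "opening": opening from 0.0 (shut) to 1.0 (fully open).
Only numpy, scipy, OpenCV 4.12 (cv2) and the standard library are available. Lean on these libraries where they do the work, as an engineer would, in place of code of your own. Each camera call takes 0.05 s, during which the arm holds its last target. There are 200 camera calls.

## Working session

There is one attempt and no reset: what is moved stays moved. The work goes in short steps, Python scripts to look and compute and a tool call to move; the robot and the scene stay as the last step left them, time stands still between calls to the robot, and variables do not carry over. Pictures are saved under pics/ and viewed, on a budget of 10 in all, crops included, one or two more only if the job needs it, and the job is handed in when it is done.

Besides the shell and the picture viewer there is one more tool, called after "Emit:" as name([rows], argument=value, ...), one row to a line, values as JSON. drive_tool: Moves the arm, as the interface text tells. Its arguments: {"type":"object","properties":{"commands":{"type":"array"}},"required":["commands"]}

```bash
mkdir -p pics; cat > h.py <<'E'
import numpy as np, cv2
from rig import bot, imaging, workorder
def snap(n,fn):
    c=imaging.get_calibration(n); p,d=imaging.capture(n)
    cv2.imwrite(f'pics/{fn}.png',p[...,::-1]); np.savez(f'pics/{fn}.npz',p=p,d=d,m=c['mtx'],T=c['world_to_cam']); return p,d,c
def world(fn,uv,win=1):
    z=np.load(f'pics/{fn}.npz'); out=[]
    for u,v in uv:
        w=z['d'][v-win:v+win+1,u-win:u+win+1]; w=w[w>0]; dd=np.median(w) if w.size else np.nan
        r=np.linalg.inv(z['m'])@[u,v,1]*dd
        out.append((np.linalg.inv(z['T'])@np.r_[r,1])[:3])
    return np.array(out)
E
python3 - <<'E'
from h import *
s=bot.read_state(); print({k:np.round(v,3).tolist() for k,v in s.items()})
a=snap('top','top0')[0]; b=snap('side','side0')[0]
print(imaging.get_calibration('top'))
E
```

```text
{'time_s': 0.0, 'joint_positions': [57.038, 30.281, 82.158, 0.0, 67.689, -10.228], 'qvel': [-0.019, 0.0, -0.053, 0.02, 0.037, 0.126], 'tau': [-0.0, -44.004, -17.659, 0.063, 0.058, -0.0], 'position': [0.241, 0.576, 0.244], 'tcp_rot': [[0.386, -0.001, -0.922], [0.922, -0.002, 0.386], [-0.002, -1.0, 0.0]], 'force': [0.282, 0.072, 0.116], 'moment': [-0.034, -0.04, 0.067], 'opening': 1.0}
{'mtx': array([[471.32172373,   0.        , 251.49994845],
       [  0.        , 471.32172373, 191.59859548],
       [  0.        ,   0.        ,   1.        ]]), 'world_to_cam': array([[ 0.02629802, -0.99948703, -0.01827812,  0.09461262],
       [-0.99092141, -0.02365238, -0.13234544,  0.52982929],
       [ 0.13184523,  0.0215926 , -0.99103511,  1.22766543],
       [ 0.        ,  0.        ,  0.        ,  1.        ]])}
```

View pics/top0.png

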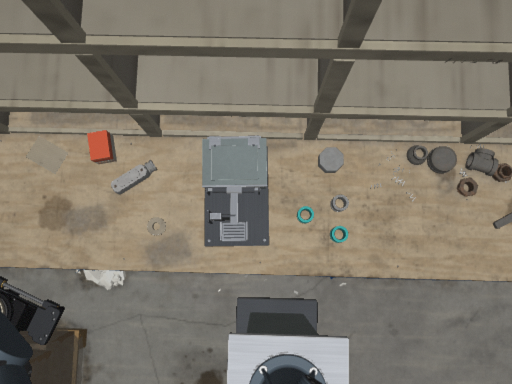

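View pics/side0.png

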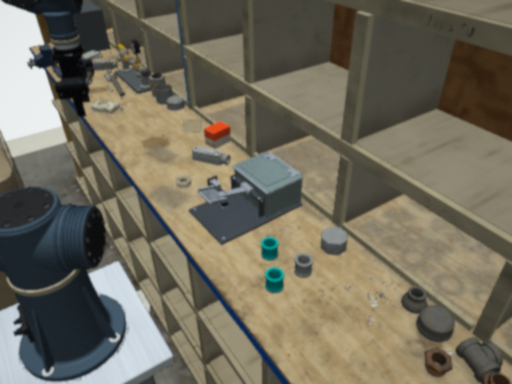

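The top view shows the bin lid at about (235,160), the tread at (234,232), the grey coupling at (340,203), and turquoise look-alikes at (305,214) and (339,234). Next I'll measure these points.

```bash
python3 - <<'E'
from h import *
np.set_printoptions(precision=4,suppress=True)
z=np.load('pics/top0.npz');d=z['d'];H,W=d.shape
u,v=np.meshgrid(np.arange(W),np.arange(H))
P=np.linalg.inv(z['m'])@np.stack([u.ravel(),v.ravel(),np.ones(H*W)])*d.ravel()
P=(np.linalg.inv(z['T'])@np.vstack([P,np.ones(H*W)]))[:3].T.reshape(H,W,3)
def reg(n,u0,u1,v0,v1,lo,hi):
    q=P[v0:v1,u0:u1].reshape(-1,3); q=q[(q[:,2]>lo)&(q[:,2]<hi)]
    r=cv2.minAreaRect((q[:,:2]*1000).astype(np.float32)); print(n,len(q),q.mean(0),np.median(q[:,2]),r)
reg('lid',195,275,130,195,.085,.115)
reg('tread',216,252,218,246,.075,.115)
reg('coup',328,352,192,214,.03,.06)
reg('coupall',328,352,192,214,.012,.06)
reg('t1',294,318,204,226,.02,.06); reg('t2',328,352,224,246,.02,.06)
reg('oct',315,348,145,175,.025,.06)
reg('base',200,275,188,250,-.005,.02)
print('table',P[260,300],P[210,180]); print('shelf', P[110,100],P[110,400],P[48,230],P[60,100],P[100,230])
t=np.load('pics/top0.npz')['p']
c=cv2.resize(t[120:250,190:360],None,fx=4.5,fy=4.5,interpolation=cv2.INTER_CUBIC); cv2.imwrite('pics/topc.png',c[...,::-1])
E
```

```text
lid 3286 [0.5962 0.1531 0.103 ] 0.10302730121964165 ((598.1264038085938, 153.07672119140625), (134.8406524658203, 166.6555633544922), 2.040119171142578)
tread 568 [0.4199 0.15   0.0945] 0.09464492769582755 ((423.5230712890625, 155.0667266845703), (57.278038024902344, 80.11785888671875), 1.467971920967102)
coup 134 [ 0.5044 -0.1283  0.0408] 0.04135767807099955 ((504.2890930175781, -127.6131591796875), (41.335025787353516, 41.44561767578125), 50.04734420776367)
coupall 161 [ 0.504  -0.1282  0.0376] 0.0406141382457017 ((504.2890930175781, -127.6131591796875), (41.335025787353516, 41.44561767578125), 50.04734420776367)
t1 141 [ 0.4712 -0.037   0.0399] 0.040600270864570076 ((470.52435302734375, -36.82676315307617), (42.82615280151367, 40.0731201171875), 2.447784185409546)
t2 148 [ 0.4213 -0.1272  0.0388] 0.04022851686085849 ((421.0763244628906, -126.27674102783203), (39.546329498291016, 40.78456497192383), 1.185573935508728)
oct 494 [ 0.6215 -0.1038  0.0379] 0.037970432676361576 ((621.7908935546875, -103.4461669921875), (63.02521896362305, 65.67408752441406), 46.41892623901367)
base 3400 [0.4534 0.1397 0.0078] 0.009260992209442653 ((457.496337890625, 146.91976928710938), (167.48422241210938, 204.65570068359375), 1.4401004314422607)
table [ 0.3489 -0.0268  0.0047] [0.4762 0.3039 0.001 ]
shelf [0.6804 0.4568 0.2453] [ 0.6916 -0.2265  0.2543] [0.6823 0.1359 0.5821] [0.6891 0.3675 0.5102] [0.7065 0.1574 0.2567]
```

View pics/topc.png

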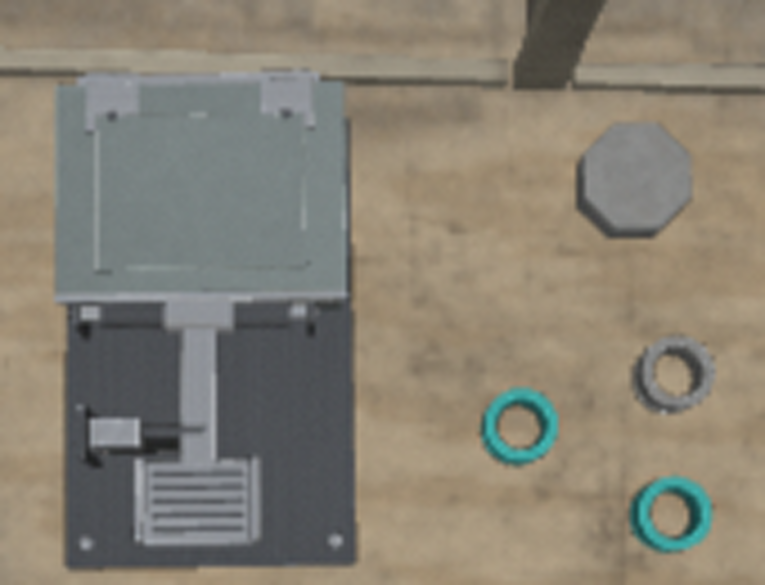

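Bin: origin about (0.599, 0.154), yaw about +1.7°. Tread about (0.419, 0.149). Coupling about (0.504, -0.128). The sizes and heights agree with the given ones. The catch is on +y. I'll press with both fingertips between the lips (opening about 25 mm gives 55 mm over the backs).

Emit:
drive_tool([
  {"dx":-1,"dz":-1,"grip":25},
  {"dx":-1,"dz":-1,"grip":25},
  {"dx":-1,"dz":-1,"grip":25},
  {"dx":-1,"dz":-1,"grip":25},
  {"dx":-1,"dz":-1,"grip":25},
  {"dx":-1,"dz":-1,"grip":25},
  {"dx":-1,"dz":-1,"grip":25},
  {"dx":-0.9,"dz":-0.9,"grip":25},
])

```text
schema error: expected keys dx, dy, dz, wx, wy, wz, grip
```

Emit:
drive_tool([
  {"wy":-0.09,"grip":25},
  {"wy":-0.09,"grip":25},
  {"wy":-0.09,"grip":25},
  {"grip":25},
])

```text
schema error: expected keys dx, dy, dz, wx, wy, wz, grip
```

```bash
cat >> h.py <<'E'
YAW=np.radians(1.7)
def rel(t):
    s=bot.read_state(); R=s['tcp_rot']; 
    print('t',round(s['time_s'],2),'pos',np.round(s['position'],4),'ang',round(float(np.degrees(np.arctan2(R[1,0],R[0,0]))),2),'y',np.round(R[:,1],3),'F',np.round(s['force'],2),'op',round(s['opening'],3),'rel tool',np.round(R.T@(np.array(t)-s['position']),4))
E
python3 - <<'E'
from h import *
rel([.419,.149,.142]); snap('wrist','w0'); snap('side','s1')
z=np.load('pics/side0.npz'); 
c=z['p'][140:260,170:340]
a=np.load('pics/w0.npz')['p'];cv2.imwrite('pics/w0s.png',np.hstack([a,cv2.resize(np.load('pics/s1.npz')['p'][130:250,180:310],None,fx=3.2,fy=3.2)[:384,:280]])[...,::-1])
E
```

```text
t 0.1 pos [0.2412 0.5759 0.2437] ang 67.27 y [-0.001 -0.002 -1.   ] F [-1.35 -0.02  0.06] op 1.001 rel tool [-0.3248  0.1022 -0.329 ]
```

View pics/w0s.png

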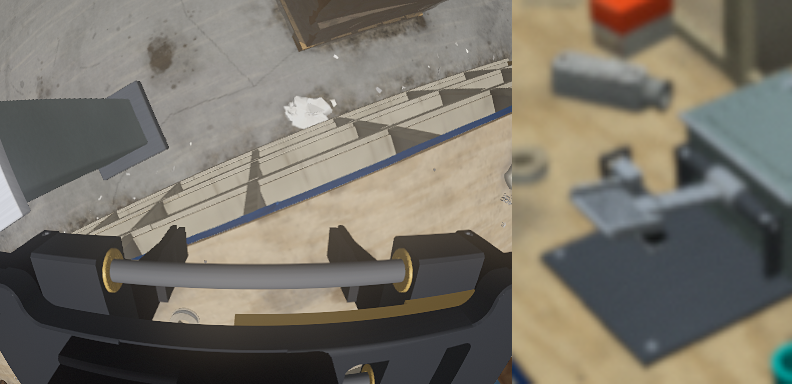

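Nothing moved, because each row must contain every key. The wrist camera sits on the front (robot) side, and the crop shows the tread and catch as expected. Sending the rows again with all keys.

Emit:
drive_tool([
  {"dx":-1,"dy":0,"dz":-1,"wx":0,"wy":0,"wz":0,"grip":25},
  {"dx":-1,"dy":0,"dz":-1,"wx":0,"wy":0,"wz":0,"grip":25},
  {"dx":-1,"dy":0,"dz":-1,"wx":0,"wy":0,"wz":0,"grip":25},
  {"dx":-1,"dy":0,"dz":-1,"wx":0,"wy":0,"wz":0,"grip":25},
  {"dx":-1,"dy":0,"dz":-1,"wx":0,"wy":0,"wz":0,"grip":25},
  {"dx":-1,"dy":0,"dz":-1,"wx":0,"wy":0,"wz":0,"grip":25},
  {"dx":-1,"dy":0,"dz":-1,"wx":0,"wy":0,"wz":0,"grip":25},
  {"dx":-0.9,"dy":0,"dz":-0.9,"wx":0,"wy":0,"wz":0,"grip":25},
])

```text
time_s: 1.2
position: [0.4114, 0.1611, 0.2447]
tcp_rot: [[0.387, 0.001, -0.922], [0.922, 0.0, 0.387], [0.0, -1.0, -0.001]]
force: [0.3, 0.4, -0.1]
opening: 0.294
```

Emit:
drive_tool([
  {"dx":0,"dy":0,"dz":0,"wx":0,"wy":-0.09,"wz":0,"grip":25},
  {"dx":0,"dy":0,"dz":0,"wx":0,"wy":-0.09,"wz":0,"grip":25},
  {"dx":0,"dy":0,"dz":0,"wx":0,"wy":-0.09,"wz":0,"grip":25},
  {"dx":0,"dy":0,"dz":0,"wx":0,"wy":0,"wz":0,"grip":25},
])

```text
time_s: 1.7
position: [0.4108, 0.1628, 0.2445]
tcp_rot: [[-0.025, -0.0, -1.0], [1.0, 0.0, -0.025], [0.0, -1.0, 0.0]]
force: [-0.7, -0.1, 0.0]
opening: 0.288
```

```bash
python3 - <<'E'
from h import *
rel([.419,.149,.142]); snap('wrist','w1'); snap('side','s1')
E
```

```text
t 1.7 pos [0.4108 0.1628 0.2445] ang 91.46 y [-0.  0. -1.] F [-0.73 -0.14  0.02] op 0.288 rel tool [-0.014   0.1025 -0.0079]
```

View pics/w1.png

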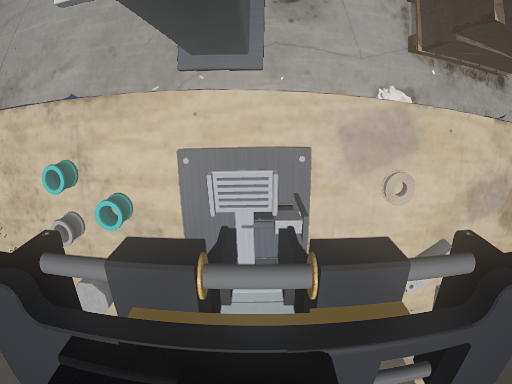

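The wrist view shows the tread with lips at u≈210 and 277, v 172–214, and the catch to its right. I'll use this for a second fix on the tread centre.

```bash
python3 - <<'E'
from h import *
z=np.load('pics/w1.npz');m=z['m'];T=np.linalg.inv(z['T']);print(m.round(1).tolist())
def fe(u,v,h):
    a=np.array([(u-m[0,2])/m[0,0],(v-m[1,2])/m[1,1]]);r=np.hypot(*a)
    d=T[:3,:3]@np.r_[a/r*np.sin(r),np.cos(r)];c=T[:3,3];return c+d*(h-c[2])/d[2]
for u,v,h in [(209,173,.112),(277,172,.112),(210,214,.101),(278,214,.101),(243,193,.095),(186,160,.01),(303,158,.01)]: print(u,v,fe(u,v,h).round(4), 'depth-based' )
z=np.load('pics/top0.npz');m=z['m'];T=np.linalg.inv(z['T'])
for u,v,h in [(137,460,.1),(258,458,.1),(137,543,.112),(262,541,.112),(197,502,.095)]:
    d=T[:3,:3]@np.linalg.inv(m)@[190+u/4.5,120+v/4.5,1];c=T[:3,3];print('top',(c+d*(h-c[2])/d[2]).round(4))
E
```

```text
[[297.3, 0.0, 257.0], [0.0, 297.3, 194.3], [0.0, 0.0, 1.0]]
209 173 [0.3938 0.117  0.112 ] depth-based
277 172 [0.3914 0.1811 0.112 ] depth-based
210 214 [0.4393 0.1153 0.101 ] depth-based
278 214 [0.4374 0.1849 0.101 ] depth-based
243 193 [0.4178 0.1488 0.095 ] depth-based
186 160 [0.4    0.0702 0.01  ] depth-based
303 158 [0.3941 0.2215 0.01  ] depth-based
top [0.4389 0.1829 0.1   ]
top [0.4417 0.115  0.1   ]
top [0.3923 0.1802 0.112 ]
top [0.3951 0.1112 0.112 ]
top [0.4165 0.1487 0.095 ]
```

Tread centre is at (0.417, 0.149). Both views agree. Going down to just above it.

Emit:
drive_tool([
  {"dx":-0.35,"dy":0,"dz":-0.2,"wx":0,"wy":0,"wz":0,"grip":25},
  {"dx":0,"dy":1,"dz":0,"wx":0,"wy":0,"wz":0,"grip":25},
  {"dx":0,"dy":1,"dz":0,"wx":0,"wy":0,"wz":0,"grip":25},
  {"dx":0,"dy":0.4,"dz":0,"wx":0,"wy":0,"wz":0,"grip":25},
  {"dx":0,"dy":0,"dz":0,"wx":0,"wy":0,"wz":0,"grip":25},
])

```text
time_s: 2.42
position: [0.419, 0.1484, 0.1475]
tcp_rot: [[-0.026, -0.003, -1.0], [1.0, -0.0, -0.026], [-0.0, -1.0, 0.003]]
force: [0.9, 0.3, 1.2]
opening: 0.287
```

Emit:
drive_tool([
  {"dx":0,"dy":0.15,"dz":0,"wx":0,"wy":0,"wz":0,"grip":25},
  {"dx":0,"dy":0.15,"dz":0,"wx":0,"wy":0,"wz":0,"grip":25},
  {"dx":0,"dy":0.15,"dz":0,"wx":0,"wy":0,"wz":0,"grip":25},
  {"dx":0,"dy":0.15,"dz":0,"wx":0,"wy":0,"wz":0,"grip":25},
  {"dx":0,"dy":0,"dz":0,"wx":0,"wy":0,"wz":0,"grip":25},
])

```text
time_s: 3.05
position: [0.4189, 0.1491, 0.1241]
tcp_rot: [[-0.027, -0.001, -1.0], [1.0, -0.0, -0.027], [-0.0, -1.0, 0.001]]
force: [-0.4, -0.4, 0.1]
opening: 0.288
```

```bash
python3 - <<'E'
from h import *
rel([.417,.149,.115]); snap('side','s2');snap('wrist','w2')
a=cv2.resize(np.load('pics/s2.npz')['p'][140:250,180:310],None,fx=3.2,fy=3.2)
b=cv2.resize(np.load('pics/w2.npz')['p'][120:290,150:350],None,fx=1.8,fy=1.8)
h=min(a.shape[0],b.shape[0]);cv2.imwrite('pics/sw2.png',np.hstack([a[:h],b[:h]])[...,::-1])
E
```

```text
t 3.05 pos [0.4189 0.1491 0.1241] ang 91.57 y [-0.001 -0.    -1.   ] F [-0.41 -0.42  0.1 ] op 0.288 rel tool [-0.      0.0091  0.0019]
```

View pics/sw2.png

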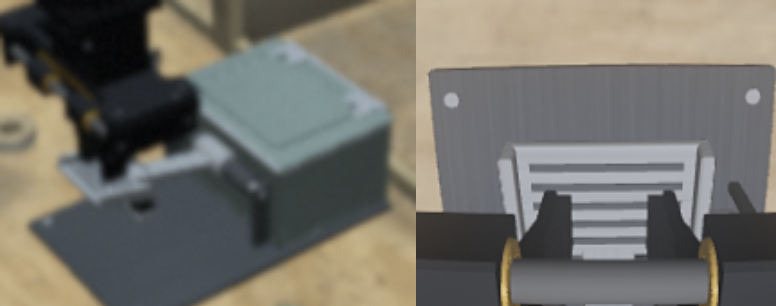

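The fingers are between the lips. Pressing in steps now.

Emit:
drive_tool([
  {"dx":0,"dy":0.1,"dz":0,"wx":0,"wy":0,"wz":0,"grip":25},
  {"dx":0,"dy":0.1,"dz":0,"wx":0,"wy":0,"wz":0,"grip":25},
  {"dx":0,"dy":0.1,"dz":0,"wx":0,"wy":0,"wz":0,"grip":25},
  {"dx":0,"dy":0.1,"dz":0,"wx":0,"wy":0,"wz":0,"grip":25},
  {"dx":0,"dy":0,"dz":0,"wx":0,"wy":0,"wz":0,"grip":25},
])

```text
time_s: 3.78
position: [0.4177, 0.149, 0.1084]
tcp_rot: [[-0.027, -0.003, -1.0], [1.0, -0.0, -0.027], [-0.0, -1.0, 0.003]]
force: [-2.7, -0.1, 4.4]
opening: 0.283
```

Emit:
drive_tool([
  {"dx":0,"dy":0.1,"dz":0,"wx":0,"wy":0,"wz":0,"grip":25},
  {"dx":0,"dy":0.1,"dz":0,"wx":0,"wy":0,"wz":0,"grip":25},
  {"dx":0,"dy":0.1,"dz":0,"wx":0,"wy":0,"wz":0,"grip":25},
  {"dx":0,"dy":0,"dz":0,"wx":0,"wy":0,"wz":0,"grip":25},
])

```text
time_s: 4.28
position: [0.4165, 0.149, 0.0962]
tcp_rot: [[-0.027, -0.006, -1.0], [1.0, -0.0, -0.027], [-0.0, -1.0, 0.006]]
force: [-4.0, -0.1, 5.5]
opening: 0.284
```

Emit:
drive_tool([
  {"dx":0,"dy":0.1,"dz":0,"wx":0,"wy":0,"wz":0,"grip":25},
  {"dx":0,"dy":0.1,"dz":0,"wx":0,"wy":0,"wz":0,"grip":25},
  {"dx":0,"dy":0,"dz":0,"wx":0,"wy":0,"wz":0,"grip":25},
])

```text
time_s: 4.65
position: [0.4163, 0.149, 0.0883]
tcp_rot: [[-0.028, -0.006, -1.0], [1.0, -0.0, -0.028], [-0.0, -1.0, 0.006]]
force: [-4.3, -0.4, 6.6]
opening: 0.284
```

Emit:
drive_tool([
  {"dx":0,"dy":0.05,"dz":0,"wx":0,"wy":0,"wz":0,"grip":25},
  {"dx":0,"dy":0.05,"dz":0,"wx":0,"wy":0,"wz":0,"grip":25},
  {"dx":0,"dy":0,"dz":0,"wx":0,"wy":0,"wz":0,"grip":25},
])

```text
time_s: 5.03
position: [0.4164, 0.149, 0.0844]
tcp_rot: [[-0.027, -0.006, -1.0], [1.0, -0.0, -0.027], [-0.0, -1.0, 0.006]]
force: [-5.0, 0.2, 6.9]
opening: 0.288
```

Emit:
drive_tool([
  {"dx":0,"dy":0.05,"dz":0,"wx":0,"wy":0,"wz":0,"grip":25},
  {"dx":0,"dy":0,"dz":0,"wx":0,"wy":0,"wz":0,"grip":25},
])

```text
time_s: 5.28
position: [0.4164, 0.149, 0.0825]
tcp_rot: [[-0.027, -0.006, -1.0], [1.0, -0.0, -0.027], [-0.0, -1.0, 0.006]]
force: [-4.3, -0.6, 6.5]
opening: 0.29
```

Emit:
drive_tool([
  {"dx":0,"dy":0.04,"dz":0,"wx":0,"wy":0,"wz":0,"grip":25},
  {"dx":0,"dy":0,"dz":0,"wx":0,"wy":0,"wz":0,"grip":25},
])

```text
time_s: 5.52
position: [0.4166, 0.149, 0.0809]
tcp_rot: [[-0.028, -0.005, -1.0], [1.0, -0.0, -0.027], [-0.0, -1.0, 0.005]]
force: [-4.0, 0.2, 7.3]
opening: 0.286
```

Emit:
drive_tool([
  {"dx":0,"dy":0.04,"dz":0,"wx":0,"wy":0,"wz":0,"grip":25},
  {"dx":0,"dy":0,"dz":0,"wx":0,"wy":0,"wz":0,"grip":25},
])

```text
time_s: 5.78
position: [0.4167, 0.149, 0.0793]
tcp_rot: [[-0.027, -0.005, -1.0], [1.0, -0.0, -0.027], [-0.0, -1.0, 0.005]]
force: [-3.5, -0.4, 6.6]
opening: 0.289
```

Emit:
drive_tool([
  {"dx":0,"dy":0.05,"dz":0,"wx":0,"wy":0,"wz":0,"grip":25},
  {"dx":0,"dy":0,"dz":0,"wx":0,"wy":0,"wz":0,"grip":25},
])

```text
time_s: 6.02
position: [0.4168, 0.149, 0.0773]
tcp_rot: [[-0.027, -0.005, -1.0], [1.0, -0.0, -0.027], [-0.0, -1.0, 0.005]]
force: [-3.4, 0.2, 5.6]
opening: 0.286
```

Emit:
drive_tool([
  {"dx":0,"dy":0.04,"dz":0,"wx":0,"wy":0,"wz":0,"grip":25},
  {"dx":0,"dy":0,"dz":0,"wx":0,"wy":0,"wz":0,"grip":25},
])

```text
time_s: 6.28
position: [0.417, 0.149, 0.0757]
tcp_rot: [[-0.027, -0.005, -1.0], [1.0, -0.0, -0.027], [-0.0, -1.0, 0.005]]
force: [-3.7, 0.3, 6.7]
opening: 0.289
```

Emit:
drive_tool([
  {"dx":0,"dy":0.05,"dz":0,"wx":0,"wy":0,"wz":0,"grip":25},
  {"dx":0,"dy":0,"dz":0,"wx":0,"wy":0,"wz":0,"grip":25},
])

```text
time_s: 6.52
position: [0.4172, 0.149, 0.0738]
tcp_rot: [[-0.027, -0.004, -1.0], [1.0, -0.0, -0.027], [-0.0, -1.0, 0.004]]
force: [-2.9, -0.2, 7.0]
opening: 0.283
```

Emit:
drive_tool([
  {"dx":0,"dy":0.04,"dz":0,"wx":0,"wy":0,"wz":0,"grip":25},
  {"dx":0,"dy":0,"dz":0,"wx":0,"wy":0,"wz":0,"grip":25},
])

```text
time_s: 6.78
position: [0.4174, 0.149, 0.0722]
tcp_rot: [[-0.027, -0.004, -1.0], [1.0, -0.0, -0.027], [-0.0, -1.0, 0.004]]
force: [-3.3, -0.5, 7.3]
opening: 0.286
```

Emit:
drive_tool([
  {"dx":0,"dy":0.03,"dz":0,"wx":0,"wy":0,"wz":0,"grip":25},
  {"dx":0,"dy":0,"dz":0,"wx":0,"wy":0,"wz":0,"grip":25},
])

```text
time_s: 7.02
position: [0.4175, 0.149, 0.0713]
tcp_rot: [[-0.027, -0.003, -1.0], [1.0, -0.0, -0.027], [-0.0, -1.0, 0.003]]
force: [-4.1, -0.8, 9.7]
opening: 0.284
```

Emit:
drive_tool([
  {"dx":0,"dy":0.03,"dz":0,"wx":0,"wy":0,"wz":0,"grip":25},
  {"dx":0,"dy":0,"dz":0,"wx":0,"wy":0,"wz":0,"grip":25},
])

```text
time_s: 7.28
position: [0.4176, 0.149, 0.0705]
tcp_rot: [[-0.028, -0.003, -1.0], [1.0, -0.0, -0.028], [-0.0, -1.0, 0.003]]
force: [-4.8, -1.3, 15.7]
opening: 0.287
```

On the buffer at TCP z≈0.0715. Lifting about 2.5 mm into the play, then sliding +y.

Emit:
drive_tool([
  {"dx":0,"dy":-0.06,"dz":0,"wx":0,"wy":0,"wz":0,"grip":25},
  {"dx":0,"dy":0,"dz":0,"wx":0,"wy":0,"wz":0,"grip":25},
  {"dx":0.1,"dy":0,"dz":0,"wx":0,"wy":0,"wz":0,"grip":25},
  {"dx":0.1,"dy":0,"dz":0,"wx":0,"wy":0,"wz":0,"grip":25},
  {"dx":0,"dy":0,"dz":0,"wx":0,"wy":0,"wz":0,"grip":25},
])

```text
time_s: 7.9
position: [0.4171, 0.157, 0.0723]
tcp_rot: [[-0.028, -0.004, -1.0], [1.0, -0.0, -0.028], [-0.0, -1.0, 0.004]]
force: [-3.0, -0.5, 7.4]
opening: 0.291
```

Emit:
drive_tool([
  {"dx":0.1,"dy":0,"dz":0,"wx":0,"wy":0,"wz":0,"grip":25},
  {"dx":0,"dy":0,"dz":0,"wx":0,"wy":0,"wz":0,"grip":25},
])

```text
time_s: 8.15
position: [0.4169, 0.161, 0.0723]
tcp_rot: [[-0.028, -0.004, -1.0], [1.0, -0.001, -0.028], [-0.0, -1.0, 0.004]]
force: [-3.1, -1.5, 7.0]
opening: 0.288
```

Low side force, off the buffer (7 N). Continuing to slide.

Emit:
drive_tool([
  {"dx":0.1,"dy":0,"dz":0,"wx":0,"wy":0,"wz":0,"grip":25},
  {"dx":0.1,"dy":0,"dz":0,"wx":0,"wy":0,"wz":0,"grip":25},
  {"dx":0,"dy":0,"dz":0,"wx":0,"wy":0,"wz":0,"grip":25},
])

```text
time_s: 8.52
position: [0.4167, 0.169, 0.0722]
tcp_rot: [[-0.028, -0.004, -1.0], [1.0, -0.001, -0.028], [-0.0, -1.0, 0.004]]
force: [-4.1, -1.1, 6.1]
opening: 0.283
```

Emit:
drive_tool([
  {"dx":0.1,"dy":0,"dz":0,"wx":0,"wy":0,"wz":0,"grip":25},
  {"dx":0,"dy":0,"dz":0,"wx":0,"wy":0,"wz":0,"grip":25},
])

```text
time_s: 8.78
position: [0.4169, 0.1725, 0.0723]
tcp_rot: [[-0.028, -0.003, -1.0], [1.0, -0.001, -0.028], [-0.001, -1.0, 0.003]]
force: [-2.8, -3.5, 6.3]
opening: 0.287
```

Emit:
drive_tool([
  {"dx":0.06,"dy":0,"dz":0,"wx":0,"wy":0,"wz":0,"grip":25},
  {"dx":0,"dy":0,"dz":0,"wx":0,"wy":0,"wz":0,"grip":25},
])

```text
time_s: 9.02
position: [0.4172, 0.1748, 0.0724]
tcp_rot: [[-0.028, -0.003, -1.0], [1.0, -0.001, -0.028], [-0.001, -1.0, 0.003]]
force: [-2.8, -4.3, 6.2]
opening: 0.283
```

Emit:
drive_tool([
  {"dx":0.06,"dy":0,"dz":0,"wx":0,"wy":0,"wz":0,"grip":25},
  {"dx":0,"dy":0,"dz":0,"wx":0,"wy":0,"wz":0,"grip":25},
])

```text
time_s: 9.28
position: [0.4175, 0.1772, 0.0724]
tcp_rot: [[-0.028, -0.002, -1.0], [1.0, -0.001, -0.028], [-0.001, -1.0, 0.002]]
force: [-1.2, -4.7, 7.2]
opening: 0.289
```

Emit:
drive_tool([
  {"dx":-0.05,"dy":0,"dz":0,"wx":0,"wy":0,"wz":0,"grip":25},
  {"dx":0,"dy":-0.05,"dz":0,"wx":0,"wy":0,"wz":0,"grip":25},
  {"dx":0,"dy":-0.05,"dz":0,"wx":0,"wy":0,"wz":0,"grip":25},
  {"dx":0,"dy":-0.05,"dz":0,"wx":0,"wy":0,"wz":0,"grip":25},
  {"dx":0,"dy":0,"dz":0,"wx":0,"wy":0,"wz":0,"grip":25},
])

```text
time_s: 9.9
position: [0.4191, 0.1759, 0.0782]
tcp_rot: [[-0.027, 0.001, -1.0], [1.0, 0.0, -0.027], [0.0, -1.0, -0.001]]
force: [0.0, 0.3, -0.0]
opening: 0.287
```

Force is zero 6 mm higher, so the pedal is caught. Retreating and checking.

Emit:
drive_tool([
  {"dx":0,"dy":-0.5,"dz":0,"wx":0,"wy":0,"wz":0,"grip":25},
  {"dx":0,"dy":-1,"dz":0,"wx":0,"wy":0,"wz":0,"grip":25},
  {"dx":0,"dy":-1,"dz":0,"wx":0,"wy":0,"wz":0,"grip":25},
  {"dx":-0.5,"dy":-1,"dz":0,"wx":0,"wy":0,"wz":0,"grip":70},
  {"dx":-1,"dy":-0.5,"dz":0,"wx":0,"wy":0,"wz":0,"grip":70},
  {"dx":-1,"dy":0,"dz":0,"wx":0,"wy":0,"wz":0,"grip":70},
  {"dx":-1,"dy":0,"dz":0,"wx":0,"wy":0,"wz":0,"grip":70},
  {"dx":-1,"dy":0,"dz":0,"wx":0,"wy":0,"wz":0,"grip":70},
])

```text
time_s: 10.9
position: [0.4235, -0.0054, 0.2382]
tcp_rot: [[-0.027, 0.001, -1.0], [1.0, -0.0, -0.027], [-0.0, -1.0, -0.001]]
force: [1.3, -0.0, -0.3]
opening: 0.753
```

Emit:
drive_tool([
  {"dx":-1,"dy":0,"dz":-0.8,"wx":0,"wy":0,"wz":0,"grip":70},
  {"dx":-1,"dy":0,"dz":-0.8,"wx":0,"wy":0,"wz":0,"grip":70},
  {"dx":-1,"dy":0,"dz":-0.2,"wx":0,"wy":0,"wz":0,"grip":70},
  {"dx":0,"dy":0,"dz":0,"wx":0,"wy":0,"wz":0,"grip":70},
])

```text
time_s: 11.4
position: [0.5, -0.125, 0.2378]
tcp_rot: [[-0.024, 0.001, -1.0], [1.0, -0.001, -0.024], [-0.001, -1.0, -0.001]]
force: [0.2, -0.1, -0.9]
opening: 0.807
```

```bash
python3 - <<'E'
from h import *
rel([.504,-.128,.028]); snap('side','s3');snap('wrist','w3')
a=cv2.resize(np.load('pics/s3.npz')['p'][100:310,170:370],None,fx=1.8,fy=1.8)
b=cv2.resize(np.load('pics/w3.npz')['p'],None,fx=.85,fy=.85)
h=min(a.shape[0],b.shape[0]);cv2.imwrite('pics/sw3.png',np.hstack([a[:h],b[:h]])[...,::-1])
E
```

```text
t 11.4 pos [ 0.5    -0.125   0.2378] ang 91.36 y [ 0.001 -0.001 -1.   ] F [ 0.15 -0.11 -0.89] op 0.807 rel tool [-0.0028  0.2098 -0.0037]
```

View pics/sw3.png

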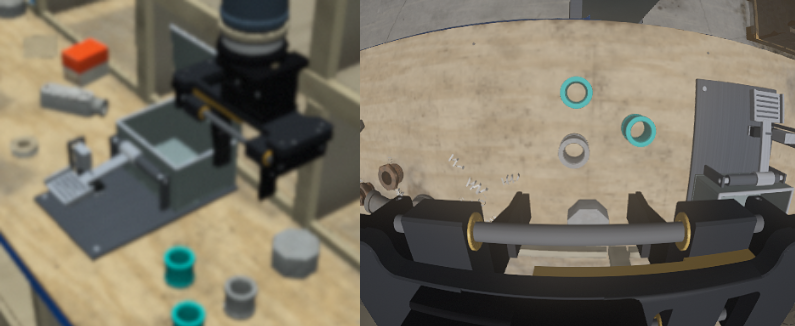

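The lid stands open and the pedal is under the catch. Coupling and clearances look right, so I'll go down and grip.

Emit:
drive_tool([
  {"dx":-0.07,"dy":0.8,"dz":-0.1,"wx":0,"wy":0,"wz":0,"grip":70},
  {"dx":0,"dy":1,"dz":0,"wx":0,"wy":0,"wz":0,"grip":70},
  {"dx":0,"dy":1,"dz":0,"wx":0,"wy":0,"wz":0,"grip":70},
  {"dx":0,"dy":1,"dz":0,"wx":0,"wy":0,"wz":0,"grip":70},
  {"dx":0,"dy":0.8,"dz":0,"wx":0,"wy":0,"wz":0,"grip":70},
  {"dx":0,"dy":0.6,"dz":0,"wx":0,"wy":0,"wz":0,"grip":70},
  {"dx":0,"dy":0,"dz":0,"wx":0,"wy":0,"wz":0,"grip":70},
])

```text
time_s: 12.38
position: [0.5011, -0.1228, 0.0289]
tcp_rot: [[-0.029, -0.004, -1.0], [1.0, 0.002, -0.029], [0.002, -1.0, 0.004]]
force: [0.2, -0.3, -0.8]
opening: 0.801
```

Emit:
drive_tool([
  {"dx":0,"dy":0,"dz":0,"wx":0,"wy":0,"wz":0,"grip":30},
  {"dx":0,"dy":0,"dz":0,"wx":0,"wy":0,"wz":0,"grip":30},
  {"dx":0,"dy":0,"dz":0,"wx":0,"wy":0,"wz":0,"grip":30},
  {"dx":0,"dy":0,"dz":0,"wx":0,"wy":0,"wz":0,"grip":30},
  {"dx":0,"dy":0,"dz":0,"wx":0,"wy":0,"wz":0,"grip":30},
])

```text
time_s: 13.0
position: [0.5037, -0.1254, 0.0312]
tcp_rot: [[-0.027, 0.003, -1.0], [1.0, -0.001, -0.027], [-0.002, -1.0, -0.002]]
force: [-0.5, -0.2, 6.8]
opening: 0.492
```

Emit:
drive_tool([
  {"dx":0,"dy":-0.5,"dz":0,"wx":0,"wy":0,"wz":0,"grip":30},
  {"dx":0,"dy":-1,"dz":0,"wx":0,"wy":0,"wz":0,"grip":30},
  {"dx":0,"dy":-1,"dz":0,"wx":0,"wy":0,"wz":0,"grip":30},
  {"dx":0,"dy":-1,"dz":0,"wx":0,"wy":0,"wz":0,"grip":30},
  {"dx":0,"dy":-0.5,"dz":0,"wx":0,"wy":0,"wz":0,"grip":30},
  {"dx":0,"dy":0,"dz":0,"wx":0,"wy":0,"wz":0,"grip":30},
])

```text
time_s: 13.75
position: [0.5031, -0.1248, 0.1914]
tcp_rot: [[-0.027, 0.003, -1.0], [1.0, -0.001, -0.027], [-0.001, -1.0, -0.003]]
force: [0.4, 0.3, -2.2]
opening: 0.488
```

```bash
python3 - <<'E'
from h import *
rel([.577,.153,.06])
E
```

```text
t 13.75 pos [ 0.5031 -0.1248  0.1914] ang 91.56 y [ 0.003 -0.001 -1.   ] F [ 0.36  0.26 -2.21] op 0.488 rel tool [ 0.2759  0.1313 -0.0811]
```

Held (42.5 mm opening, about 2 N weight). Carrying it over the bin mouth.

Emit:
drive_tool([
  {"dx":0.9,"dy":0,"dz":-0.2,"wx":0,"wy":0,"wz":0,"grip":30},
  {"dx":1,"dy":0,"dz":-0.3,"wx":0,"wy":0,"wz":0,"grip":30},
  {"dx":1,"dy":0,"dz":-0.3,"wx":0,"wy":0,"wz":0,"grip":30},
  {"dx":1,"dy":0,"dz":-0.3,"wx":0,"wy":0,"wz":0,"grip":30},
  {"dx":1,"dy":0,"dz":-0.3,"wx":0,"wy":0,"wz":0,"grip":30},
  {"dx":1,"dy":0,"dz":-0.3,"wx":0,"wy":0,"wz":0,"grip":30},
  {"dx":0.95,"dy":0,"dz":-0.2,"wx":0,"wy":0,"wz":0,"grip":30},
  {"dx":0,"dy":0,"dz":0,"wx":0,"wy":0,"wz":0,"grip":30},
])

```text
time_s: 14.75
position: [0.5701, 0.1538, 0.188]
tcp_rot: [[-0.031, -0.003, -1.0], [1.0, 0.0, -0.031], [0.001, -1.0, 0.003]]
force: [-0.4, -0.4, -2.2]
opening: 0.492
```

```bash
python3 - <<'E'
from h import *
rel([.577,.153,.06]); snap('top','t4')
z=np.load('pics/t4.npz'); c=cv2.resize(z['p'][110:250,180:360],None,fx=4,fy=4); cv2.imwrite('pics/t4c.png',c[...,::-1])
E
```

```text
t 14.75 pos [0.5701 0.1538 0.188 ] ang 91.78 y [-0.003  0.    -1.   ] F [-0.45 -0.43 -2.16] op 0.492 rel tool [-0.0011  0.128  -0.0073]
```

View pics/t4c.png

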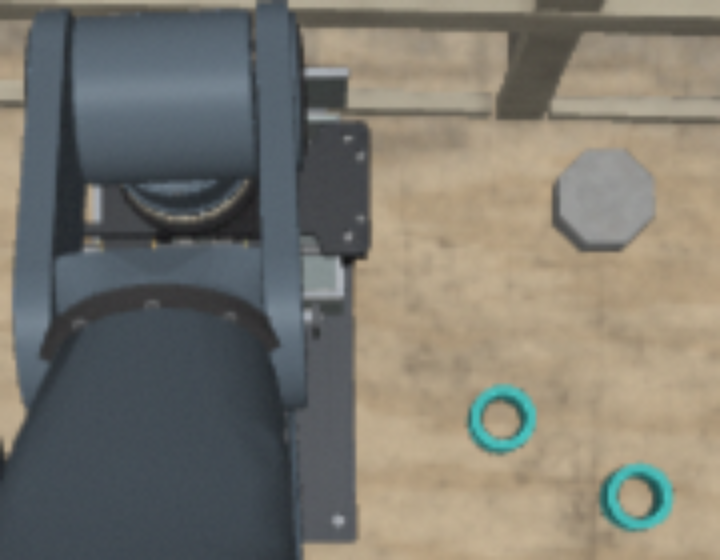

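Clear of the lid. Lowering with a slight +x correction, then releasing.

Emit:
drive_tool([
  {"dx":0,"dy":0.5,"dz":-0.15,"wx":0,"wy":0,"wz":0,"grip":30},
  {"dx":0,"dy":0.8,"dz":0,"wx":0,"wy":0,"wz":0,"grip":30},
  {"dx":0,"dy":0.8,"dz":0,"wx":0,"wy":0,"wz":0,"grip":30},
  {"dx":0,"dy":0.6,"dz":0,"wx":0,"wy":0,"wz":0,"grip":30},
  {"dx":0,"dy":0.4,"dz":0,"wx":0,"wy":0,"wz":0,"grip":30},
  {"dx":0,"dy":0,"dz":0,"wx":0,"wy":0,"wz":0,"grip":30},
])

```text
time_s: 15.55
position: [0.5761, 0.1505, 0.0642]
tcp_rot: [[-0.026, -0.004, -1.0], [1.0, -0.0, -0.026], [-0.0, -1.0, 0.004]]
force: [-0.7, -0.1, -1.7]
opening: 0.49
```

Emit:
drive_tool([
  {"dx":0,"dy":0.2,"dz":0,"wx":0,"wy":0,"wz":0,"grip":30},
  {"dx":0,"dy":0.1,"dz":0,"wx":0,"wy":0,"wz":0,"grip":30},
  {"dx":0,"dy":0,"dz":0,"wx":0,"wy":0,"wz":0,"grip":30},
])

```text
time_s: 15.92
position: [0.5772, 0.1515, 0.0544]
tcp_rot: [[-0.027, 0.0, -1.0], [1.0, 0.0, -0.027], [0.0, -1.0, -0.0]]
force: [1.0, -0.9, -1.6]
opening: 0.488
```

Emit:
drive_tool([
  {"dx":0,"dy":0,"dz":0,"wx":0,"wy":0,"wz":0,"grip":70},
  {"dx":0,"dy":0,"dz":0,"wx":0,"wy":0,"wz":0,"grip":70},
  {"dx":0,"dy":0,"dz":0,"wx":0,"wy":0,"wz":0,"grip":70},
  {"dx":0,"dy":-0.5,"dz":0,"wx":0,"wy":0,"wz":0,"grip":70},
  {"dx":0,"dy":-1,"dz":0,"wx":0,"wy":0,"wz":0,"grip":70},
  {"dx":0,"dy":-1,"dz":0,"wx":0,"wy":0,"wz":0,"grip":70},
  {"dx":0,"dy":-1,"dz":0,"wx":0,"wy":0,"wz":0,"grip":70},
  {"dx":0,"dy":-0.5,"dz":0,"wx":0,"wy":0,"wz":0,"grip":25},
])

```text
time_s: 16.92
position: [0.5782, 0.1515, 0.217]
tcp_rot: [[-0.027, 0.004, -1.0], [1.0, 0.0, -0.027], [0.0, -1.0, -0.004]]
force: [-0.7, 0.3, 0.5]
opening: 0.752
```

Emit:
drive_tool([
  {"dx":0,"dy":0,"dz":1,"wx":0,"wy":0,"wz":0,"grip":25},
  {"dx":0,"dy":0,"dz":1,"wx":0,"wy":0,"wz":0,"grip":25},
  {"dx":0.15,"dy":0,"dz":1,"wx":0,"wy":0,"wz":0,"grip":25},
  {"dx":0.2,"dy":0,"dz":0.8,"wx":0,"wy":0,"wz":0,"grip":25},
  {"dx":0.2,"dy":0,"dz":0,"wx":0,"wy":0,"wz":0,"grip":25},
  {"dx":0,"dy":0,"dz":0,"wx":0,"wy":0,"wz":0,"grip":25},
])

```text
time_s: 17.68
position: [0.4262, 0.1698, 0.2147]
tcp_rot: [[-0.028, 0.003, -1.0], [1.0, 0.0, -0.028], [0.0, -1.0, -0.003]]
force: [1.9, -0.1, 0.3]
opening: 0.288
```

```bash
python3 - <<'E'
from h import *
rel([.419,.173,.085]); snap('wrist','w5'); snap('side','s5')
a=cv2.resize(np.load('pics/s5.npz')['p'][100:310,170:370],None,fx=1.8,fy=1.8)
b=cv2.resize(np.load('pics/w5.npz')['p'][110:300,100:400],None,fx=1.4,fy=1.4)
h=min(a.shape[0],b.shape[0]);cv2.imwrite('pics/sw5.png',np.hstack([a[:h],b[:h]])[...,::-1])
E
```

```text
t 17.68 pos [0.4262 0.1698 0.2147] ang 91.62 y [ 0.003  0.    -1.   ] F [ 1.85 -0.1   0.3 ] op 0.288 rel tool [0.0034 0.1297 0.0075]
```

View pics/sw5.png

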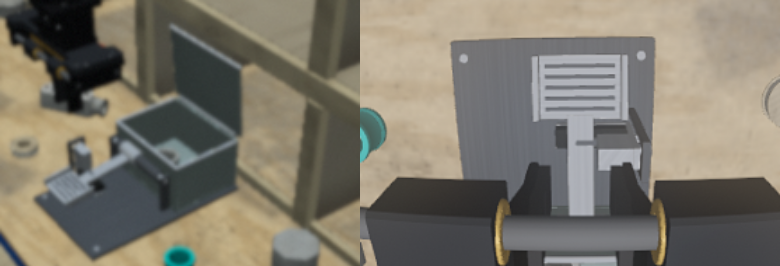

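The coupling is in the bin at about (168,152) in the crop, and the pedal is caught with the lid open. Now locating the tread at its new place.

```bash
python3 - <<'E'
from h import *
z=np.load('pics/w5.npz');m=z['m'];T=np.linalg.inv(z['T'])
def fe(u,v,h):
    u=100+(u-360)/1.4;v=110+v/1.4
    a=np.array([(u-m[0,2])/m[0,0],(v-m[1,2])/m[1,1]]);r=np.hypot(*a)
    d=T[:3,:3]@np.r_[a/r*np.sin(r),np.cos(r)];c=T[:3,3];return c+d*(h-c[2])/d[2]
for u,v in [(536,57),(626,56),(534,120),(627,119),(581,87)]: print(fe(u,v,.058).round(4))
rel([.417,.173,.085])
E
```

```text
[0.3919 0.1373 0.058 ]
[0.3893 0.2021 0.058 ]
[0.4394 0.1359 0.058 ]
[0.4367 0.2055 0.058 ]
[0.4133 0.1704 0.058 ]
t 17.77 pos [0.4264 0.1693 0.2144] ang 91.58 y [ 0.002  0.    -1.   ] F [-0.2  -0.77 -0.08] op 0.289 rel tool [0.004  0.1294 0.0096]
```

Emit:
drive_tool([
  {"dx":0.05,"dy":0.6,"dz":0.25,"wx":0,"wy":0,"wz":0,"grip":25},
  {"dx":0,"dy":0.9,"dz":0,"wx":0,"wy":0,"wz":0,"grip":25},
  {"dx":0,"dy":0.9,"dz":0,"wx":0,"wy":0,"wz":0,"grip":25},
  {"dx":0,"dy":0.5,"dz":0,"wx":0,"wy":0,"wz":0,"grip":25},
  {"dx":0,"dy":0.1,"dz":0,"wx":0,"wy":0,"wz":0,"grip":25},
  {"dx":0,"dy":0,"dz":0,"wx":0,"wy":0,"wz":0,"grip":25},
])

```text
time_s: 18.52
position: [0.4155, 0.1709, 0.0941]
tcp_rot: [[-0.027, 0.001, -1.0], [1.0, 0.0, -0.027], [0.0, -1.0, -0.001]]
force: [-0.5, -0.9, 0.6]
opening: 0.281
```

Emit:
drive_tool([
  {"dx":0,"dy":0.1,"dz":0,"wx":0,"wy":0,"wz":0,"grip":25},
  {"dx":0,"dy":0.08,"dz":0,"wx":0,"wy":0,"wz":0,"grip":25},
  {"dx":0,"dy":0,"dz":0,"wx":0,"wy":0,"wz":0,"grip":25},
])

```text
time_s: 18.9
position: [0.4147, 0.171, 0.0871]
tcp_rot: [[-0.027, 0.0, -1.0], [1.0, 0.0, -0.027], [0.0, -1.0, -0.0]]
force: [0.1, 0.3, -0.2]
opening: 0.287
```

Emit:
drive_tool([
  {"dx":0,"dy":0.1,"dz":-0.05,"wx":0,"wy":0,"wz":0,"grip":25},
  {"dx":0,"dy":0.1,"dz":0,"wx":0,"wy":0,"wz":0,"grip":25},
  {"dx":0,"dy":0.05,"dz":0,"wx":0,"wy":0,"wz":0,"grip":25},
  {"dx":0,"dy":0,"dz":0,"wx":0,"wy":0,"wz":0,"grip":25},
])

```text
time_s: 19.4
position: [0.4165, 0.171, 0.0768]
tcp_rot: [[-0.027, -0.0, -1.0], [1.0, -0.0, -0.027], [-0.0, -1.0, 0.0]]
force: [0.9, -0.4, 0.4]
opening: 0.287
```

Emit:
drive_tool([
  {"dx":0,"dy":0.05,"dz":0,"wx":0,"wy":0,"wz":0,"grip":25},
  {"dx":0,"dy":0,"dz":0,"wx":0,"wy":0,"wz":0,"grip":25},
])

```text
time_s: 19.65
position: [0.4167, 0.171, 0.0754]
tcp_rot: [[-0.027, 0.0, -1.0], [1.0, -0.0, -0.027], [-0.0, -1.0, -0.0]]
force: [-0.9, -0.1, 7.5]
opening: 0.285
```

Emit:
drive_tool([
  {"dx":0,"dy":0.04,"dz":0,"wx":0,"wy":0,"wz":0,"grip":25},
  {"dx":0,"dy":0,"dz":0,"wx":0,"wy":0,"wz":0,"grip":25},
])

```text
time_s: 19.9
position: [0.4168, 0.171, 0.0739]
tcp_rot: [[-0.027, 0.001, -1.0], [1.0, 0.0, -0.027], [0.0, -1.0, -0.001]]
force: [-0.5, -0.5, 7.2]
opening: 0.288
```

Nose contact at about 0.0755 and buffer at 0.0717. Going about 0.8 mm lower, then sliding back (-y).

Emit:
drive_tool([
  {"dx":0,"dy":0.02,"dz":0,"wx":0,"wy":0,"wz":0,"grip":25},
  {"dx":-0.1,"dy":0,"dz":0,"wx":0,"wy":0,"wz":0,"grip":25},
  {"dx":-0.1,"dy":0,"dz":0,"wx":0,"wy":0,"wz":0,"grip":25},
  {"dx":0,"dy":0,"dz":0,"wx":0,"wy":0,"wz":0,"grip":25},
])

```text
time_s: 20.4
position: [0.4172, 0.1631, 0.0732]
tcp_rot: [[-0.027, 0.001, -1.0], [1.0, 0.0, -0.027], [0.0, -1.0, -0.001]]
force: [-0.3, 0.1, 6.8]
opening: 0.289
```

Emit:
drive_tool([
  {"dx":-0.1,"dy":0,"dz":0,"wx":0,"wy":0,"wz":0,"grip":25},
  {"dx":-0.1,"dy":0,"dz":0,"wx":0,"wy":0,"wz":0,"grip":25},
  {"dx":0,"dy":0,"dz":0,"wx":0,"wy":0,"wz":0,"grip":25},
])

```text
time_s: 20.78
position: [0.4175, 0.155, 0.0732]
tcp_rot: [[-0.027, 0.002, -1.0], [1.0, 0.0, -0.027], [0.0, -1.0, -0.002]]
force: [-0.3, 0.6, 8.0]
opening: 0.288
```

Emit:
drive_tool([
  {"dx":-0.1,"dy":0,"dz":0,"wx":0,"wy":0,"wz":0,"grip":25},
  {"dx":-0.1,"dy":0,"dz":0,"wx":0,"wy":0,"wz":0,"grip":25},
  {"dx":0,"dy":0,"dz":0,"wx":0,"wy":0,"wz":0,"grip":25},
])

```text
time_s: 21.15
position: [0.4178, 0.147, 0.0732]
tcp_rot: [[-0.027, 0.002, -1.0], [1.0, 0.0, -0.027], [0.0, -1.0, -0.002]]
force: [-0.4, 0.6, 6.9]
opening: 0.285
```

Emit:
drive_tool([
  {"dx":-0.07,"dy":0,"dz":0,"wx":0,"wy":0,"wz":0,"grip":25},
  {"dx":0,"dy":0,"dz":0,"wx":0,"wy":0,"wz":0,"grip":25},
])

```text
time_s: 21.4
position: [0.4177, 0.1447, 0.0732]
tcp_rot: [[-0.026, 0.002, -1.0], [1.0, 0.001, -0.026], [0.001, -1.0, -0.002]]
force: [-0.1, 4.1, 7.1]
opening: 0.286
```

Emit:
drive_tool([
  {"dx":-0.05,"dy":0,"dz":0,"wx":0,"wy":0,"wz":0,"grip":25},
  {"dx":0,"dy":0,"dz":0,"wx":0,"wy":0,"wz":0,"grip":25},
])

```text
time_s: 21.65
position: [0.4177, 0.1429, 0.0732]
tcp_rot: [[-0.027, 0.002, -1.0], [1.0, 0.001, -0.027], [0.001, -1.0, -0.002]]
force: [-0.8, 4.2, 7.0]
opening: 0.287
```

At the free end stop (4 N side force). Relieving the side force and easing up at about 16 mm/s.

Emit:
drive_tool([
  {"dx":0.04,"dy":0,"dz":0,"wx":0,"wy":0,"wz":0,"grip":25},
  {"dx":0,"dy":-0.04,"dz":0,"wx":0,"wy":0,"wz":0,"grip":25},
  {"dx":0,"dy":-0.05,"dz":0,"wx":0,"wy":0,"wz":0,"grip":25},
  {"dx":0,"dy":-0.05,"dz":0,"wx":0,"wy":0,"wz":0,"grip":25},
  {"dx":0,"dy":0,"dz":0,"wx":0,"wy":0,"wz":0,"grip":25},
])

```text
time_s: 22.28
position: [0.4171, 0.1439, 0.0788]
tcp_rot: [[-0.027, 0.0, -1.0], [1.0, 0.0, -0.027], [0.0, -1.0, -0.0]]
force: [-0.7, 0.5, 7.4]
opening: 0.284
```

Still carrying 7 N above nose height, so it is out of the catch. Continuing up.

Emit:
drive_tool([
  {"dx":0,"dy":-0.05,"dz":0,"wx":0,"wy":0,"wz":0,"grip":25},
  {"dx":0,"dy":-0.05,"dz":0,"wx":0,"wy":0,"wz":0,"grip":25},
  {"dx":0,"dy":-0.05,"dz":0,"wx":0,"wy":0,"wz":0,"grip":25},
  {"dx":0,"dy":-0.05,"dz":0,"wx":0,"wy":0,"wz":0,"grip":25},
  {"dx":0,"dy":-0.05,"dz":0,"wx":0,"wy":0,"wz":0,"grip":25},
  {"dx":0,"dy":-0.05,"dz":0,"wx":0,"wy":0,"wz":0,"grip":25},
  {"dx":0,"dy":-0.05,"dz":0,"wx":0,"wy":0,"wz":0,"grip":25},
  {"dx":0,"dy":-0.05,"dz":0,"wx":0,"wy":0,"wz":0,"grip":25},
])

```text
time_s: 23.28
position: [0.4171, 0.144, 0.0947]
tcp_rot: [[-0.027, -0.0, -1.0], [1.0, 0.0, -0.027], [0.0, -1.0, 0.0]]
force: [-1.3, 0.4, 5.7]
opening: 0.284
```

Emit:
drive_tool([
  {"dx":0,"dy":-0.05,"dz":0,"wx":0,"wy":0,"wz":0,"grip":25},
  {"dx":0,"dy":-0.05,"dz":0,"wx":0,"wy":0,"wz":0,"grip":25},
  {"dx":0,"dy":-0.05,"dz":0,"wx":0,"wy":0,"wz":0,"grip":25},
  {"dx":0,"dy":-0.05,"dz":0,"wx":0,"wy":0,"wz":0,"grip":25},
  {"dx":0,"dy":-0.05,"dz":0,"wx":0,"wy":0,"wz":0,"grip":25},
  {"dx":0,"dy":-0.05,"dz":0,"wx":0,"wy":0,"wz":0,"grip":25},
])

```text
time_s: 24.02
position: [0.4183, 0.144, 0.1068]
tcp_rot: [[-0.027, 0.003, -1.0], [1.0, 0.0, -0.027], [0.0, -1.0, -0.003]]
force: [0.3, 1.1, 5.4]
opening: 0.285
```

Emit:
drive_tool([
  {"dx":0,"dy":-0.04,"dz":0,"wx":0,"wy":0,"wz":0,"grip":25},
  {"dx":0,"dy":-0.04,"dz":0,"wx":0,"wy":0,"wz":0,"grip":25},
  {"dx":0,"dy":-0.04,"dz":0,"wx":0,"wy":0,"wz":0,"grip":25},
  {"dx":0,"dy":-0.04,"dz":0,"wx":0,"wy":0,"wz":0,"grip":25},
  {"dx":0,"dy":-0.04,"dz":0,"wx":0,"wy":0,"wz":0,"grip":25},
  {"dx":0,"dy":-0.04,"dz":0,"wx":0,"wy":0,"wz":0,"grip":25},
  {"dx":0,"dy":-0.04,"dz":0,"wx":0,"wy":0,"wz":0,"grip":25},
  {"dx":0,"dy":-0.04,"dz":0,"wx":0,"wy":0,"wz":0,"grip":25},
])

```text
time_s: 25.02
position: [0.4147, 0.1436, 0.1184]
tcp_rot: [[-0.027, -0.006, -1.0], [1.0, -0.001, -0.027], [-0.0, -1.0, 0.006]]
force: [-1.0, -0.2, -0.1]
opening: 0.286
```

Contact is gone at full height. Retreating up and checking.

Emit:
drive_tool([
  {"dx":0,"dy":-0.05,"dz":0,"wx":0,"wy":0,"wz":0,"grip":25},
  {"dx":0,"dy":-0.1,"dz":0,"wx":0,"wy":0,"wz":0,"grip":25},
  {"dx":0,"dy":-0.3,"dz":0,"wx":0,"wy":0,"wz":0,"grip":25},
  {"dx":0,"dy":-0.8,"dz":0,"wx":0,"wy":0,"wz":0,"grip":25},
  {"dx":0,"dy":-1,"dz":0,"wx":0,"wy":0,"wz":0,"grip":25},
  {"dx":0,"dy":-0.8,"dz":0,"wx":0,"wy":0,"wz":0,"grip":25},
])

```text
time_s: 25.78
position: [0.4172, 0.1439, 0.2431]
tcp_rot: [[-0.027, 0.001, -1.0], [1.0, 0.0, -0.027], [0.0, -1.0, -0.001]]
force: [1.1, 0.6, 0.1]
opening: 0.289
```

Emit:
drive_tool([
  {"dx":1,"dy":0,"dz":0,"wx":0,"wy":0,"wz":0,"grip":25},
  {"dx":1,"dy":0,"dz":0,"wx":0,"wy":0,"wz":0,"grip":25},
  {"dx":1,"dy":0,"dz":0,"wx":0,"wy":0,"wz":0,"grip":25},
  {"dx":1,"dy":0,"dz":0,"wx":0,"wy":0,"wz":0,"grip":25},
  {"dx":1,"dy":0,"dz":0,"wx":0,"wy":0,"wz":0,"grip":25},
  {"dx":1,"dy":0,"dz":0,"wx":0,"wy":0,"wz":0,"grip":25},
  {"dx":0,"dy":0,"dz":0,"wx":0,"wy":0,"wz":0,"grip":25},
])

```text
time_s: 26.65
position: [0.4104, 0.3859, 0.2416]
tcp_rot: [[-0.031, 0.001, -1.0], [1.0, 0.001, -0.031], [0.001, -1.0, -0.001]]
force: [-0.3, -0.1, 0.1]
opening: 0.289
```

```bash
python3 - <<'E'
from h import *
rel([.417,.149,.115]); snap('side','s6');snap('top','t6')
z=np.load('pics/t6.npz');z0=np.load('pics/top0.npz')
a=cv2.resize(np.load('pics/s6.npz')['p'][140:260,170:310],None,fx=2.7,fy=2.7)
b=cv2.resize(z['p'][120:250,190:360],None,fx=2.4,fy=2.4)
h=min(a.shape[0],b.shape[0]);cv2.imwrite('pics/st6.png',np.hstack([a[:h],b[:h]])[...,::-1])
for n,(u0,u1,v0,v1) in dict(lid=(210,262,145,180),tread=(224,244,225,240)).items():
    print(n,*(np.round(np.mean(q['d'][v0:v1,u0:u1]),4) for q in (z0,z)))
E
```

```text
t 26.65 pos [0.4104 0.3859 0.2416] ang 91.77 y [ 0.001  0.001 -1.   ] F [-0.27 -0.08  0.12] op 0.289 rel tool [-0.2371  0.1264  0.0009]
lid 1.2009 1.2016
tread 1.1919 1.1882
```

View pics/st6.png

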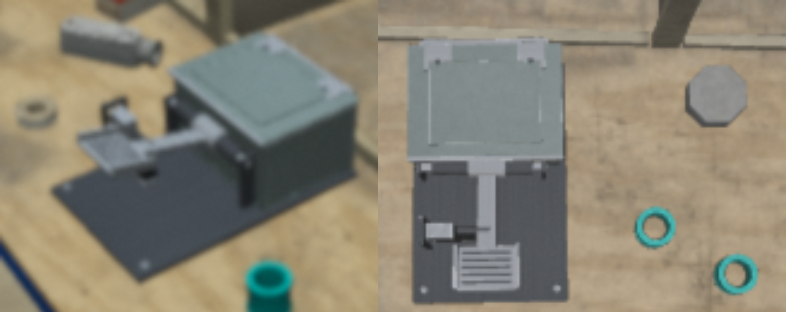

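The lid is shut (depth within 1 mm of the start), the pedal is up and at its free end, and the bystanders are in place. Handing in.

```bash
python3 -c "
from rig import workorder; print(workorder.hand_in())"
```

```text
the job is handed in; nothing more can be done
None
```

The coupling is in the bin, the lid is shut, and I handed the job in just after 26.65 s of robot time. Hand-in gives no verdict, so what follows rests on my own checks.

**What I did**
- **Opening:** I pressed the pedal with both fingertips between the lips until I felt the buffer. The highest upward force I read was 15.7 N, against the 25 N limit. I backed off into the play and slid the pedal under the catch. The lid stood open with 0 N on the tool.
- **Coupling:** I gripped it at 42.5 mm opening, lowered it into the bin and let go. A picture taken afterwards showed it inside with the lid still open.
- **Closing:** I pressed again at about 7 N, slid the pedal back to its end stop and eased it up at about 16 mm/s until the contact force was gone.

**Last checks**
- **Lid and pedal:** The lid's depth is within 1 mm of its starting value. The tread's average depth differs by 4 mm, reading nearer the camera (higher) than at the start. The sample covers the slotted tread, so I read it as up.
- **Tread position:** The tread sits roughly 3 mm further towards the free side (-y) than at the start, so it was probably slid slightly in then.
- **Bystanders and arm:** The junction box, roll of tape and conduit fitting look unmoved by eye; I did not measure them. The arm is clear of everything.
- **Not confirmed:** With the lid shut I could not see the coupling again.

My first two move calls were refused because the rows lacked some keys. Nothing moved.

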